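# Find and mark the balance point of a counterweight lever

### The job

Slide the counterweight lever along the bar rest, weight end first and without lifting it out of the forks, until it tips and stays balanced level on the rocker in the middle fork alone. Then mark its balance point: take the paint marker, press its sprung nib gently in on top of the balanced lever right over the middle fork, and put the marker back upright in its hole. Leave the lever balanced, never push it hard against the rest, and leave the other things on the bench alone.

Things in the scene. Friction and masses are not known exactly. Their poses are not given: they have to be found in the camera images.
- stand: The bar rest, fixed to the bench: a grey base plate 64 x 350 x 10 mm carrying in a line a forked steel plate with a rocker shoe (middle), another fork (one end) and a rubber-topped wooden packing block (other end). Origin on the bench under the middle fork; y runs along the rest, towards the tail fork; z up.
- rest_top (a point): Centre of the fulcrum: the level top of a small rubber-faced rocker shoe (30 mm along the rest) on a cross pin in the middle fork, 85 mm above the bench; axes as the rest's. The shoe tilts with the lever, damped, and a light spring centres it: it holds the lever level only while the balance point is within about 5 mm of the pin. Slot 25 mm wide, cheeks 11 mm high.
- tail_fork (a point): Centre of the tail fork's floor: 160 mm from the middle fork, 7 mm lower (78 mm above the bench), 10 mm long along the rest, same slot and cheeks.
- pad_top (a point): Centre of the rubber pad (46 mm wide, 90 mm along the rest), 105 mm from the middle fork on the other side, 61 mm above the bench. It catches the weight if the lever tips too far.
- lever: The counterweight lever, loose, 0.46 to 0.86 kg: a bar of square steel tube, 18 mm square, 400 mm long, with a dark cast weight at one end. Origin in the middle of the bar's underside; y along the bar, from the weight towards the plain tail end; z up. It starts in both forks, tail down by 2.4 degrees on the tail fork. It must not be pressed against the rest with more than 40 N.
- lever_mid (a point): Centre of the square bar, 200 mm from either end and 9 mm from its faces; axes as the lever's. How heavy the casting is differs, so the balance point is not known: it lies anywhere from 38 to 99 mm from here towards the weight, and at the start 18 to 100 mm short of the middle fork's centre, on the tail side.
- weight_mid (a point): Centre of the cast weight, a disc of 50 mm diameter and 36 mm thick with the bar through its middle, clamped 170 mm from the bar's centre; a set screw stands up on it.
- lever_tail (a point): Centre of the bar's plain end face, 200 mm from its centre; at the start it sticks out 140 mm or more beyond the tail fork, with free height below. The bar slides with a few newtons of friction and tips within a second; a finger or grip that still touches it can keep it from tipping, so let go to see whether it has tipped.
- marker_mid (a point): The paint marker, loose, standing nib down in its hole: a round aluminium barrel of 16 mm diameter, 140 mm long over all, 55 g. This point is on its axis 95 mm above the nib's tip, a good place to grip it from above; z along the marker, upwards when it stands.
- marker: The same paint marker; origin at its nib's tip (nib not pressed), z along the marker to its tail.
- nib_tip (a point): The end of the marker's grey felt nib (5 mm diameter, moves with the nib).
- nib (a joint): How far the sprung nib is pressed into the marker, in m: 0 free, 0.004 fully in; paint flows from about 0.0015. Spring 600 N/m, so 1 to 2 N is enough; more than 8 N on the lever crushes the felt.
- pen_block: The wooden tool block, fixed: 48 x 140 x 50 mm, long side along its y axis, origin in the middle of its underside. Three holes in a row, 44 mm apart, 18 mm wide, 38 mm deep. The marker stands in the middle hole, its nib's tip 12 mm above the bench, and goes back there. A fixed centre punch in the hole at y = +44 mm ends 42 mm above the block; the third is empty.
- pliers: Bystander: combination pliers lying on the bench, 52 x 176 x 14 mm, origin under the middle.
- nut: Bystander: hexagon nut, 21 x 24 x 10 mm, lying beside the rest.
- washers: Bystander: a little stack of washers, 32 mm across, 10 mm high, lying beside the rest.
- hex_bolt: Bystander: hexagon bolt lying on its side by the rest, 26 x 65 x 23 mm.
- brush: Bystander: flat cleaning brush lying on the bench, 32 x 192 x 16 mm.
- spanner: Bystander: combination spanner lying on the bench, 38 x 238 x 6 mm.

How it is judged (in metres and radians):
On the way, in this order (a step that is already met when the one before it is completed fails the run):
1. the lever, let go, stays balanced level on the middle fork alone (angle between lever_mid's own z axis and vertical below 0.017 rad and horizontal distance between lever_mid and rest_top below 0.12 m and z of lever_mid in the frame of stand between 0.089 and 0.099 m and contact force between each of the arm, the fingers and lever below 0.05 N), for 0.5 s.
2. the marker's nib is pressed in on top of the balanced lever, right over the middle fork (angle between lever_mid's own z axis and vertical below 0.017 rad and horizontal distance between lever_mid and rest_top below 0.12 m and z of lever_mid in the frame of stand between 0.089 and 0.099 m and value of joint nib above 0.0015 m and contact force between marker and lever above 0.5 N and z of nib_tip in the frame of rest_top above 0.01 m and y of nib_tip in the frame of rest_top between -0.006 and 0.006 m), for 0.2 s.
At the end, for the whole second after the job is handed in: The lever lies still and level (within 1 degree) on the middle fork alone, untouched; its balance point was marked there, within 6 mm of the middle of that fork; the marker is released and stands upright, fully down in the middle hole of its block (all of step 1 and horizontal distance between marker_mid and pen_block below 0.015 m and angle between marker_mid's own z axis and vertical below 0.15 rad and z of marker in the frame of pen_block below 0.018 m and linear speed of each of marker, lever below 0.01 m/s and contact force between the fingers and marker below 0.05 N).
It fails at once if the lever is lifted out of the forks or falls off the rest (z of lever_mid in the frame of stand above 0.118 m or z of lever_mid in the frame of stand below 0.07 m or x of lever_mid in the frame of stand above 0.02 m or x of lever_mid in the frame of stand below -0.02 m).
It fails at once if the lever is pressed against its rest with more than 40 N (contact force between lever and stand above 40 N).
It fails at once if the felt nib is crushed (more than 8 N between marker and lever) (contact force between marker and lever above 8 N).
It fails at once if a bystander is moved by more than 25 mm (distance of any of pliers, nut, washers, hex_bolt, brush, spanner from where it was at the start of the episode above 0.025 m).
It also fails if it takes over 72 s, if anything falls off the work surface, if the arm or the gripper's body presses on something with over 40 N, if the wrist force passes 120 N, or if a joint passes its speed limit or range.

### The arm

A 6-joint arm with a two-finger parallel gripper is mounted at the origin on a cart in front of the work surface, level with it; the furniture and walls round the work are solid. World frame = base frame: x ahead of the robot, y to its left, z up, the work surface at z = 0. Lengths are in m, angles in degrees, forces in N, time in s.
With the tool pointing down it reaches from about 0.35 to 0.975 m from the base axis. Payload 4.9 kg.
Tool frame: the origin (TCP) lies at the very end of the fingers, on their centre line; the grasp point (between the pads) lies 19 mm behind it; z points along the fingers, y is the direction in which the jaws open and shut (so a half turn about z gives the same grasp; the last joint's range is limited). The gripper opens to 85 mm and grips with 20 to 120 N. Pads are 22 mm wide; open, the fingers measure 114 mm over their backs; the gripper's body (76 mm by 85 mm) begins 54 mm behind the grasp point. The pads swing forward as they close: fully open they stand 13 mm farther back than shut.
Start: joints at [68.755, 3.019, 92.412, -0, 84.569, -6.818], TCP at [0.156, 0.605, 0.231] pointing down, gripper open.
Joint ranges: [-172.51, 172.51], [-57.92, 126.97], [3.15, 148.05], [-58.71, 238.71], [5.1, 150.11], [-179.66, 179.66]. Speed limits (degrees/s): [147.25, 147.25, 180, 180, 180, 180].

### API

Orientations are given as a 3x3 rotation matrix whose columns are the frame's x, y, z axes.
In Python, from workcell import reach, move_l, move_j, command_gripper, hold, inverse_kinematics, observe, grab_frame, get_calibration, MotionError, sign_off gives the robot as it stands. Calls block until the motion is done:
- reach(position, orientation): joint-space move of the TCP to a pose.
- move_l(position, rot=None, speed=0.15, until_force=None): straight line of the TCP; rot=None keeps the orientation; speed is the mean speed in m/s. With until_force (N) it stops when the force on the tool has changed by that much, and returns True; else False.
- move_j(angles): joint-space move.
- command_gripper(opening): finger opening in m; the grip force is fixed at half the most; returns when the fingers have stopped.
- hold(seconds).
- inverse_kinematics(position, orientation): joint angles nearest the present ones, or None.
- observe(): the state.
- grab_frame(name): name is "side" or "top"; returns the picture (384x512x3 uint8, blue, green, red); there is no depth.
- get_calibration(name): a dict with "mtx" (3x3 intrinsics, pixels), "xyz" and "attitude" of the camera in the world. Camera axes: x right, y up, looking along -z (the intrinsics and any distortion apply to the point x, -y, -z); pixel columns grow to the right and rows downward; lengths in m; the calibration is good to about 2 mm. A picture is of the moment at which its call begins. get_calibration takes no time and is no camera call.
A pose or a line that the arm cannot do raises MotionError and nothing moves.
- sign_off(): hands the job in, once; it reports no verdict.
The state is a dict: "time": time; "joint_pos": joint angles; "joint_velocities": joint speeds; "tau": joint torques, N m; "tcp_pos": TCP position; "orientation": TCP orientation; "force": force on the tool from outside, world axes, zero at the start; "ft_torque": the same for the moment, N m; "width": finger opening in m.
Only numpy, scipy, OpenCV 4.12 (cv2) and the standard library are available. Lean on these libraries where they do the work, as an engineer would, in place of code of your own. Each camera call takes 0.05 s, during which the arm holds its last target.

## Working session

There is one attempt and no reset: what is moved stays moved. The work goes in short steps, each a Python script; the robot and the scene stay as the last script left them, time stands still between calls to the robot, and variables do not carry over. Pictures are saved under pics/ and viewed, and the job is handed in when it is done.

```bash
ls; mkdir -p pics
python3 - <<'E'
from workcell import *
import cv2
for n in("side","top"):
    cv2.imwrite(f"pics/{n}0.png",grab_frame(n)); print(n,get_calibration(n))
s=observe(); print(s)
E
```

```text
pics
side {'mtx': array([[493.83279876,   0.        , 257.33981436],
       [  0.        , 493.83279876, 182.50931665],
       [  0.        ,   0.        ,   1.        ]]), 'xyz': array([ 0.28830364, -1.40769621,  0.79266987]), 'attitude': array([[ 0.986667  ,  0.07254471, -0.14568972],
       [-0.16274787,  0.44619522, -0.88001304],
       [ 0.00116577,  0.89199052,  0.4520526 ]])}
top {'mtx': array([[486.62620241,   0.        , 253.23371393],
       [  0.        , 486.62620241, 189.82982982],
       [  0.        ,   0.        ,   1.        ]]), 'xyz': array([ 0.18079772, -0.01604119,  1.7938961 ]), 'attitude': array([[-0.01559138,  0.97967529, -0.19998308],
       [-0.99986191, -0.01412577,  0.00875354],
       [ 0.00575071,  0.20009195,  0.97976025]])}
{'time': 0.1, 'joint_pos': array([ 6.87528611e+01,  3.05352069e+00,  9.24832239e+01,  1.81842857e-03,
        8.45679037e+01, -6.81623490e+00]), 'joint_velocities': array([-0.01164372, -0.0836429 , -0.16765813,  0.06214249, -0.13607236,
       -0.10611586]), 'tau': array([-8.70716781e-05, -3.94910789e+01, -3.71358669e+01, -1.48503382e-04,
        4.01643512e-03,  1.58439491e-05]), 'tcp_pos': array([0.15552698, 0.6047714 , 0.23019591]), 'orientation': array([[-9.68448041e-01,  2.49214593e-01, -6.91339679e-04],
       [ 2.49215429e-01,  9.68446597e-01, -1.69085506e-03],
       [ 2.48139802e-04, -1.80979779e-03, -9.99998332e-01]]), 'force': array([-0.13037497, -0.37101269, -0.53025705]), 'ft_torque': array([-0.00979456, -0.03410576, -0.00187898]), 'width': 0.08532133887208025}
```

View pics/top0.png

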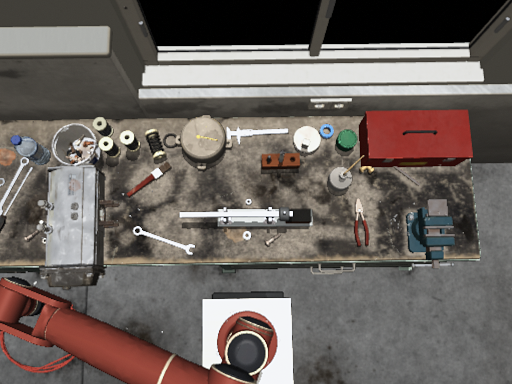

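View pics/side0.png

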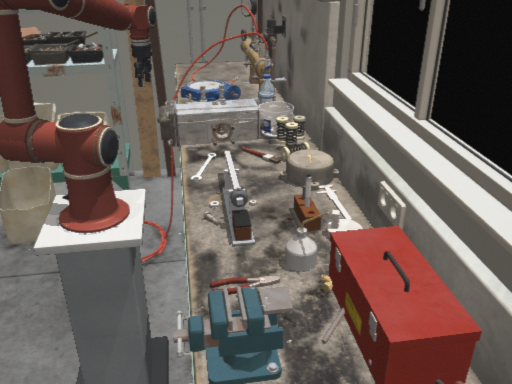

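Run:
```python
import cv2
a=cv2.imread("pics/top0.png")[140:260,165:325]
cv2.imwrite("pics/top0z.png",cv2.resize(a,(800,600),interpolation=cv2.INTER_CUBIC))
a=cv2.imread("pics/side0.png")[140:260,195:355]
cv2.imwrite("pics/side0z.png",cv2.resize(a,(800,600),interpolation=cv2.INTER_CUBIC))
```

```text
(no output)
```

View pics/top0z.png

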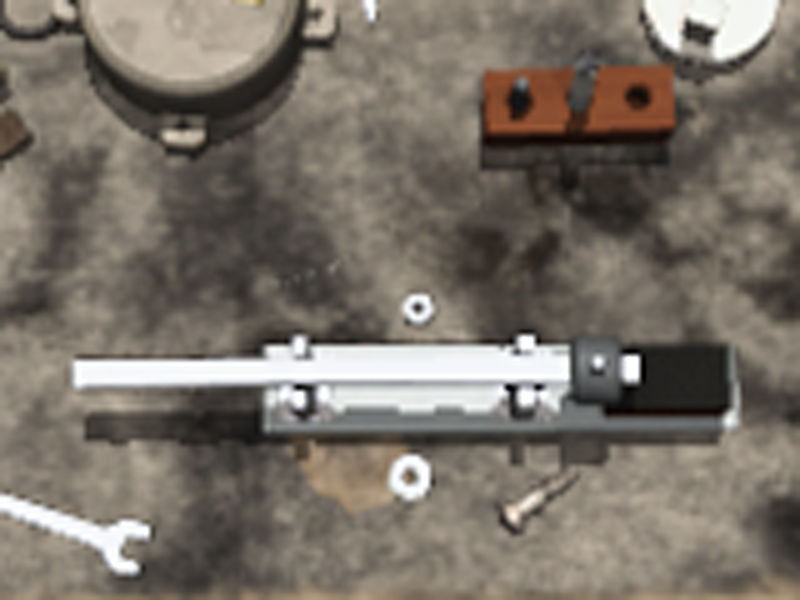

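View pics/side0z.png

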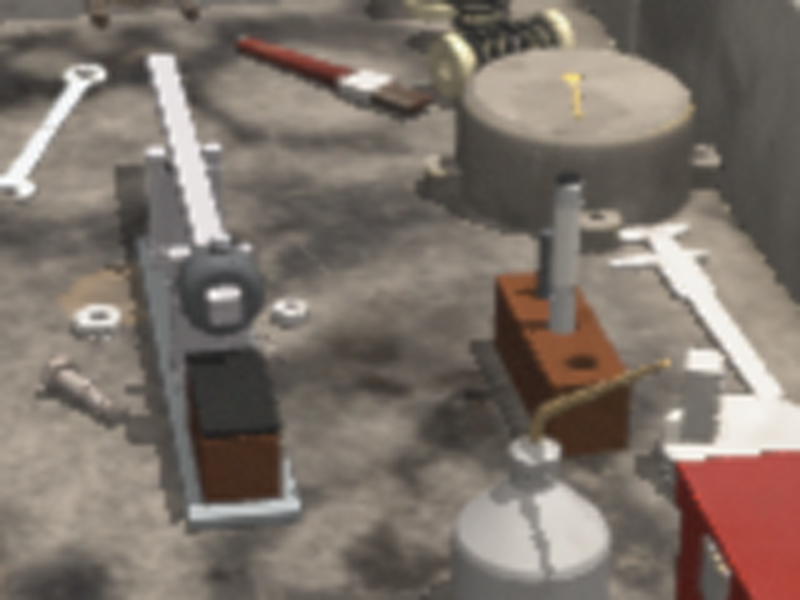

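```bash
cat > h.py <<'E'
import numpy as np, cv2
from workcell import *
def proj(n,P):
    c=get_calibration(n); R=np.array(c["attitude"]);K=c["mtx"]
    q=(np.atleast_2d(P)-c["xyz"])@R
    q=q*[1,-1,-1]; u=q@K.T; return u[:,:2]/u[:,2:]
def ray(n,uv,z):
    c=get_calibration(n); R=np.array(c["attitude"]);K=c["mtx"]
    d=np.linalg.inv(K)@[uv[0],uv[1],1]; d=R@(d*[1,-1,-1])
    return c["xyz"]+d*(z-c["xyz"][2])/d[2]
def zt(u,v): return (165+(u+.5)/5-.5,140+(v+.5)/5-.5)
def zs(u,v): return (195+(u+.5)/5-.5,140+(v+.5)/5-.5)
E
python3 - <<'E'
from h import *
np.set_printoptions(precision=4,suppress=True)
T=lambda u,v,z:print('t',u,v,z,ray("top",zt(u,v),z))
S=lambda u,v,z:print('s',u,v,z,ray("side",zs(u,v),z))
for a in [(526,345,.096),(526,397,.096),(301,346,.089),(301,398,.089),(263,345,.01),(263,432,.01),(738,388,.01),(730,345,.061),(73,374,.085),(599,362,.128),(640,369,.11)]:T(*a)
print('block');
for a in [(486,70,.05),(675,65,.05),(677,134,.05),(486,138,.05),(638,97,.05),(587,60,.152),(519,80,.092)]:T(*a)
print('side')
for a in [(155,150,.089),(213,148,.089),(178,252,.096),(252,250,.096),(190,520,.01),(300,508,.01),(498,282,.05),(583,363,.05),(563,452,0.),(582,362,.05),(568,178,.152),(563,325,.05),(160,58,.085)]:S(*a)
E
```

```text
t 526 345 0.096 [ 0.4588 -0.0887  0.096 ]
t 526 397 0.096 [ 0.4218 -0.0879  0.096 ]
t 301 346 0.089 [0.4616 0.0706 0.089 ]
t 301 398 0.089 [0.4244 0.0708 0.089 ]
t 263 345 0.01 [0.4758 0.1028 0.01  ]
t 263 432 0.01 [0.4108 0.1029 0.01  ]
t 738 388 0.01 [ 0.4384 -0.2486  0.01  ]
t 730 345 0.061 [ 0.4624 -0.2374  0.061 ]
t 73 374 0.085 [0.4445 0.2325 0.085 ]
t 599 362 0.128 [ 0.4409 -0.1376  0.128 ]
t 640 369 0.11 [ 0.4384 -0.1675  0.11  ]
block
t 486 70 0.05 [ 0.6736 -0.0656  0.05  ]
t 675 65 0.05 [ 0.6755 -0.2062  0.05  ]
t 677 134 0.05 [ 0.6226 -0.2058  0.05  ]
t 486 138 0.05 [ 0.6216 -0.0646  0.05  ]
t 638 97 0.05 [ 0.6513 -0.1779  0.05  ]
t 587 60 0.152 [ 0.6511 -0.1335  0.152 ]
t 519 80 0.092 [ 0.6539 -0.0882  0.092 ]
side
s 155 150 0.089 [0.4264 0.0727 0.089 ]
s 213 148 0.089 [0.4649 0.0696 0.089 ]
s 178 252 0.096 [ 0.4235 -0.0878  0.096 ]
s 252 250 0.096 [ 0.4681 -0.0924  0.096 ]
s 190 520 0.01 [ 0.4098 -0.2486  0.01  ]
s 300 508 0.01 [ 0.4729 -0.2466  0.01  ]
s 498 282 0.05 [ 0.6272 -0.0736  0.05  ]
s 583 363 0.05 [ 0.654  -0.1804  0.05  ]
s 563 452 0.0 [ 0.6396 -0.1979  0.    ]
s 582 362 0.05 [ 0.6537 -0.1792  0.05  ]
s 568 178 0.152 [ 0.651  -0.1375  0.152 ]
s 563 325 0.05 [ 0.6538 -0.1338  0.05  ]
s 160 58 0.085 [0.4473 0.2354 0.085 ]
```

```bash
cat >> h.py <<'E'
X0,Y0,SL=0.443,-0.0885,0.0085
def ax(y): return X0+SL*(y-Y0)
# tool x along -/+ bar, tool y across
c,s=1.0,SL
RP=np.array([[s,1,0],[c,-s,0],[0,0,-1.]]); RP/=np.linalg.norm(RP,axis=0)
RM=RP@np.diag([-1,-1,1])
E
python3 - <<'E'
from h import *
for R in(RP,RM):
    for p in [(ax(.28),.28,.25),(ax(.28),.28,.065),(ax(.1),.1,.065),(.652,-.135,.088),(X0,Y0,.18)]:
        print(np.round(inverse_kinematics(p,R),1) if inverse_kinematics(p,R) is not None else None)
E
```

```text
[ 24.  -11.2 104.1  -0.   87.1  24.5]
[ 24.   -0.9 113.2  -0.   67.7  24.5]
[  3.3 -11.3 122.7  -0.   68.6   3.8]
[-18.1  15.3  93.   -0.   71.8 -17.6]
[-20.8 -19.9 117.9  -0.   82.  -20.3]
[  24.   -11.2  104.1   -0.    87.1 -155.5]
[  24.    -0.9  113.2   -0.    67.7 -155.5]
[   3.3  -11.3  122.7   -0.    68.6 -176.2]
[-18.1  15.3  93.   -0.   71.8 162.4]
[-20.8 -19.9 117.9  -0.   82.  159.7]
```

Run:
```python
from h import *
command_gripper(0.0)
reach((ax(.268),.268,.20),RP)
move_l((ax(.268),.268,.066),speed=.15)
hold(.2); f0=observe()
print(f0['time'],f0['tcp_pos'],f0['force'],f0['width'])
r=move_l((ax(.225),.225,.066),speed=.03,until_force=2.0)
o=observe(); print(r,o['time'],o['tcp_pos'],o['force'])
cv2.imwrite("pics/side1.png",grab_frame("side"));cv2.imwrite("pics/top1.png",grab_frame("top"))
for n in("side","top"):
    a=cv2.imread(f"pics/{n}1.png"); a=a[140:260,165:325] if n=="top" else a[120:240,195:355]
    cv2.imwrite(f"pics/{n}1z.png",cv2.resize(a,(800,600),interpolation=cv2.INTER_CUBIC))
```

```text
3.7417 [0.44678464 0.26832941 0.0671599 ] [-0.49882556  0.3709951   0.10499413] 6.839557654705184e-05
True 4.6 [0.44538111 0.24334648 0.06541365] [ 0.10936919 -0.47960677 -0.16672934]
```

View pics/side1z.png

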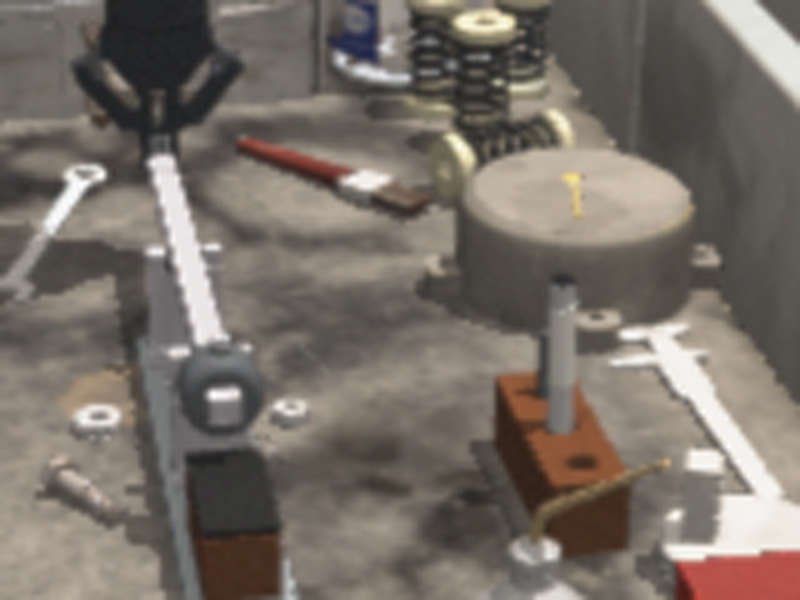

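View pics/top1z.png

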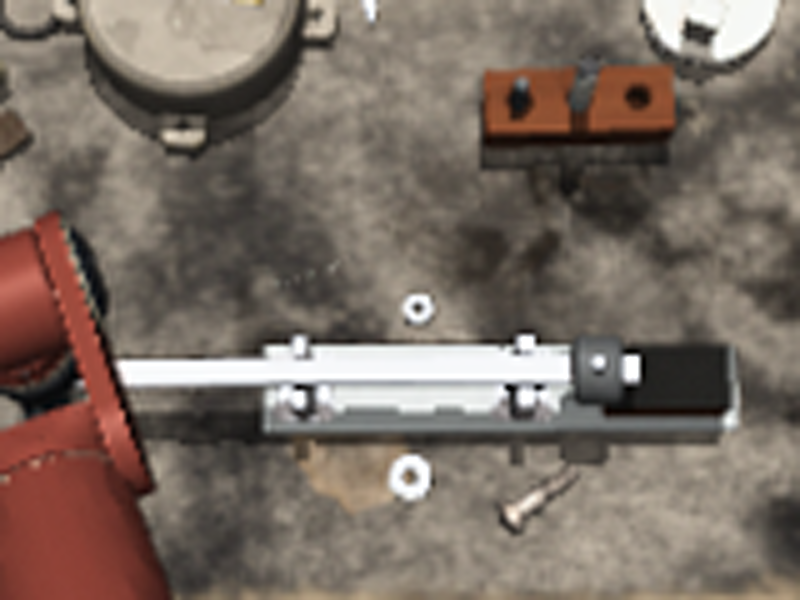

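```bash
cat >> h.py <<'E'
YC=0.2432
def push(d,i,back=.007,wait=.8,z=.066):
    y=YC-d
    o=observe()['tcp_pos']
    move_l((ax(y),y,z),speed=.04)
    hold(.1); o=observe(); print('push',d,o['time'],o['tcp_pos'],o['force'])
    yb=y+back
    move_l((ax(yb),yb,z),speed=.04)
    hold(wait)
    a=grab_frame("side"); cv2.imwrite(f"pics/p{i}.png",a)
    a=a[135:215,200:280]
    cv2.imwrite(f"pics/p{i}z.png",cv2.resize(a,(560,560),interpolation=cv2.INTER_CUBIC))
    # predicted pixel of tail top far edge centre: tail-down vs level
    yt=y-.011
    for nm,ang in(("down",2.4),("level",0.),("over",-4.)):
        zt_=.103-np.sin(np.radians(ang))*(yt-Y0)
        p=proj("side",[ax(yt),yt,zt_])[0]; yw=yt-.370
        w=proj("side",[ax(yw),yw,.094-np.sin(np.radians(ang))*(yw-Y0)+.025])[0]
        print(nm,'tail',np.round(p,1),'zoom',np.round((p-[200,135])*7+3,0),'wtop zoom',np.round((w-[200,135])*7+3,0))
E
python3 - <<'E'
from h import *
push(.020,2)
E
```

```text
push 0.02 5.4667 [0.44554471 0.22274338 0.06583594] [1.05799666 0.2468505  0.02589173]
down tail [226.8 152.4] zoom [190. 125.] wtop zoom [278. 407.]
level tail [226.7 149.1] zoom [190. 102.] wtop zoom [278. 413.]
over tail [226.5 143.7] zoom [189.  64.] wtop zoom [278. 423.]
```

View pics/p2z.png

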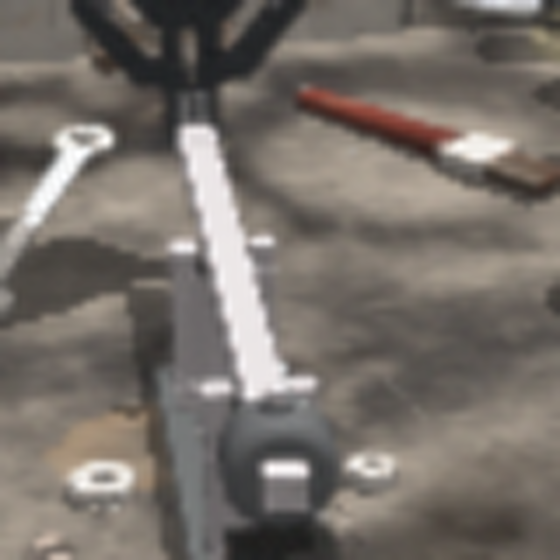

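```bash
cat >> h.py <<'E'
def tailrow(img,col,row):
    g=img[:,:,1].astype(float); c=int(round(col+1))
    p=g[int(row)-16:int(row)+12,c-1:c+2].mean(1)
    # scan up from inside bar until below threshold
    k=len(p)-1
    while k>0 and p[k]>160: k-=1
    return int(row)-16+k+(160-p[k])/(p[k+1]-p[k]) if k<len(p)-1 else None
def meas(d,img):
    yt=YC-d-.011
    dn=proj("side",[ax(yt),yt,.103-np.sin(np.radians(2.4))*(yt-Y0)])[0]
    lv=proj("side",[ax(yt),yt,.103])[0]
    r=tailrow(img,dn[0],dn[1])
    return (dn[1]-r)/(dn[1]-lv[1]), r   # 0 down,1 level
E
python3 - <<'E'
from h import *
print(meas(.020,cv2.imread("pics/p2.png")))
d=.020
for i in range(3,7):
    d+=.007
    push(d,i); m=meas(d,cv2.imread(f"pics/p{i}.png")); print('MEAS',m)
    if m[0]>.35: break
E
```

```text
(np.float64(-0.02551854218526626), np.float64(152.4496855345912))
push 0.027 7.2417 [0.44573564 0.21601874 0.06614233] [0.19939025 0.75715966 0.9415475 ]
down tail [227.  153.1] zoom [192. 129.] wtop zoom [280. 414.]
level tail [226.9 149.9] zoom [191. 107.] wtop zoom [280. 421.]
over tail [226.7 144.5] zoom [190.  70.] wtop zoom [280. 432.]
MEAS (np.float64(-0.08692606275394336), np.float64(153.33984375))
push 0.034 9.0167 [0.44566979 0.20902737 0.06614303] [-0.3356741   0.58121393  1.58386022]
down tail [227.2 153.8] zoom [193. 134.] wtop zoom [282. 422.]
level tail [227.1 150.6] zoom [193. 113.] wtop zoom [282. 429.]
over tail [226.9 145.4] zoom [191.  76.] wtop zoom [282. 442.]
MEAS (np.float64(0.8891784968280761), np.float64(150.995))
```

Run:
```python
from h import *
hold(.6)
a=grab_frame("side"); cv2.imwrite("pics/q1.png",a); print(meas(.034,a))
a=a[135:215,200:280]
cv2.imwrite("pics/q1z.png",cv2.resize(a,(560,560),interpolation=cv2.INTER_CUBIC))
o=observe();print(o['time'],o['tcp_pos'])
```

```text
(np.float64(0.8907836764897015), np.float64(150.99))
10.8417 [0.44557654 0.21620071 0.06599631]
```

View pics/q1z.png

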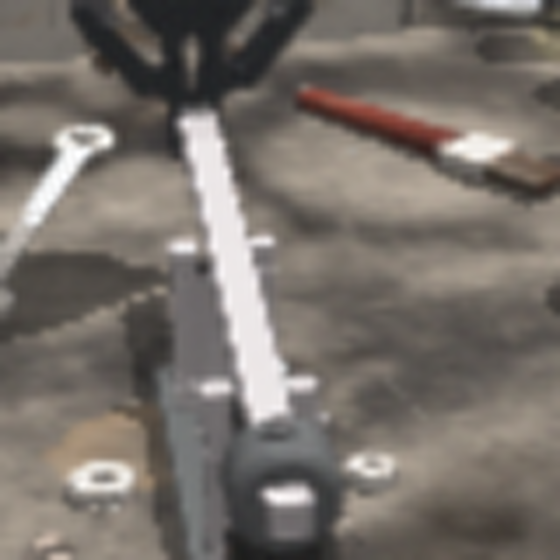

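Run:
```python
from h import *
push(.0356,9,back=.03,wait=.8)
a=cv2.imread("pics/p9.png"); print(meas(.0356,a))
cv2.imwrite("pics/p9t.png",grab_frame("top"))
print(observe()['time'])
```

```text
push 0.0356 11.3083 [0.44551808 0.20738278 0.06598732] [-0.55912756  0.59383153  0.79909162]
down tail [227.2 153.9] zoom [193. 135.] wtop zoom [283. 423.]
level tail [227.1 150.8] zoom [193. 114.] wtop zoom [283. 431.]
over tail [227.  145.6] zoom [192.  77.] wtop zoom [283. 444.]
(np.float64(0.9372137173609496), np.float64(151.02083333333334))
13.1083
```

View pics/p9z.png

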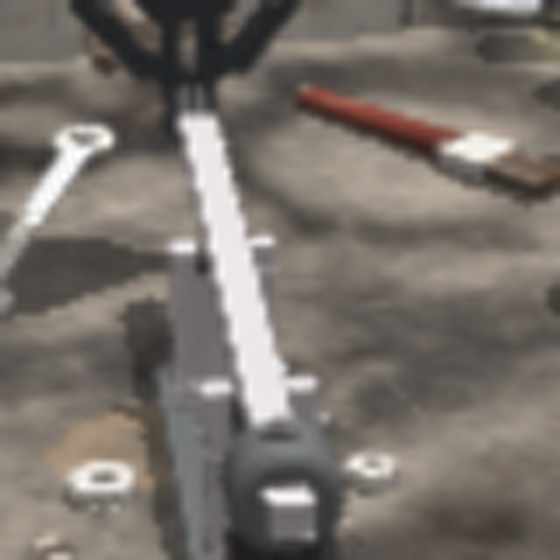

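Run:
```python
from h import *
o=observe()['tcp_pos']
move_l((o[0],o[1],.26),speed=.25)
command_gripper(.05)
reach((.652,-.135,.26),RP)
a=grab_frame("side");b=grab_frame("top")
cv2.imwrite("pics/m_s.png",a);cv2.imwrite("pics/m_t.png",b); print(observe()['time'])
from numpy import array
def dr(n,img,c,x0,y0,w,h,f):
    z=cv2.resize(img[y0:y0+h,x0:x0+w],(w*f,h*f),interpolation=cv2.INTER_CUBIC)
    def P(p): 
        q=(proj(n,p)[0]-[x0,y0]+.5)*f; return tuple(int(v) for v in q)
    cx,cy=c
    cv2.line(z,P((cx,cy,.05)),P((cx,cy,.152)),(0,255,255),1)
    for dy in(.044,-.044,0):
        pts=[P((cx+.009*np.cos(t),cy+dy+.009*np.sin(t),.05)) for t in np.linspace(0,6.28,20)]
        cv2.polylines(z,[np.array(pts)],True,(0,255,0),1)
    pts=[P((cx+u*.024,cy+v*.07,.05)) for u,v in((1,1),(1,-1),(-1,-1),(-1,1))]
    cv2.polylines(z,[np.array(pts)],True,(255,0,0),1)
    return z
cv2.imwrite("pics/m_so.png",dr("side",cv2.imread("pics/side0.png"),(.652,-.135),285,165,50,70,8))
cv2.imwrite("pics/m_to.png",dr("top",cv2.imread("pics/top0.png"),(.652,-.135),255,140,55,40,10))
```

```text
16.2333
```

View pics/m_so.png

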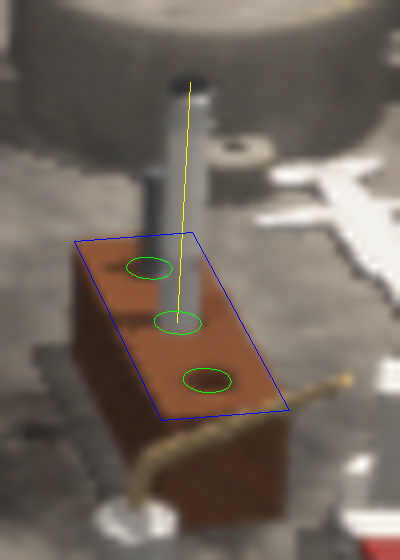

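View pics/m_to.png

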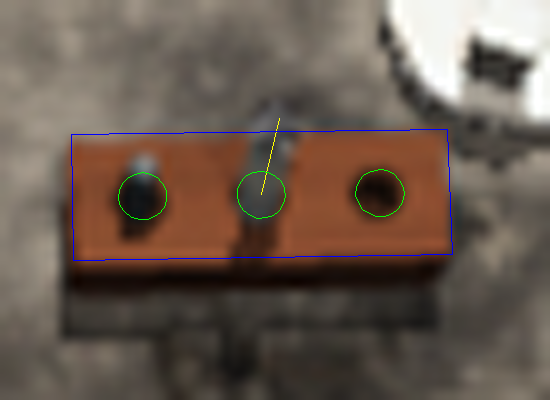

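View pics/m_s.png

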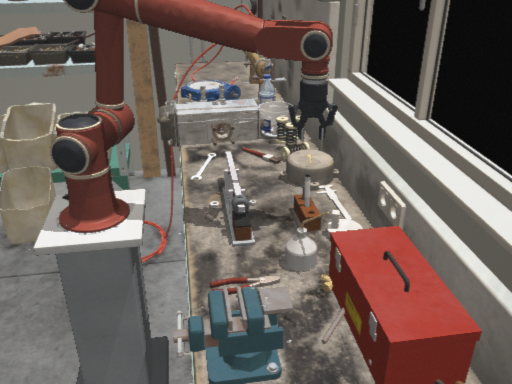

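Run:
```python
from h import *
M=(.652,-.134)
move_l((*M,.17),speed=.25)
r=move_l((*M,.088),speed=.12,until_force=6)
hold(.15);o=observe();print(r,o['tcp_pos'],o['force'])
command_gripper(0.0)
hold(.2);o=observe();print(o['tcp_pos'],o['force'],o['width'],o['time'])
a=grab_frame("side");b=grab_frame("top")
cv2.imwrite("pics/g_s.png",cv2.resize(a[110:230,265:385],(600,600),interpolation=cv2.INTER_CUBIC));cv2.imwrite("pics/g_t.png",cv2.resize(b[140:260,165:325],(800,600),interpolation=cv2.INTER_CUBIC))
```

```text
False [ 0.65293004 -0.13428509  0.08956261] [0.42151287 0.71403152 0.79905847]
[ 0.65198802 -0.13401484  0.08804452] [-0.06514761  0.32318085 -0.10412021] 0.01453722382011633 18.3333
```

View pics/g_s.png

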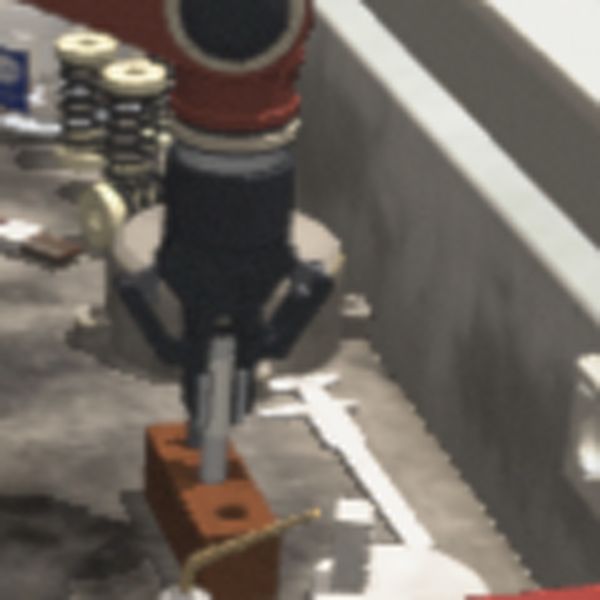

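Run:
```python
from h import *
M=(.652,-.134)
move_l((*M,.215),speed=.15)
move_l((X0,Y0,.215),speed=.2)
move_l((X0,Y0,.190),speed=.1)
hold(.3);o=observe();print(o['tcp_pos'],o['force'],o['width'],o['time'])
a=grab_frame("side");b=grab_frame("top")
cv2.imwrite("pics/h_s0.png",a)
cv2.imwrite("pics/h_s.png",cv2.resize(a[110:230,175:295],(600,600),interpolation=cv2.INTER_CUBIC));cv2.imwrite("pics/h_t.png",cv2.resize(b[140:260,165:325],(800,600),interpolation=cv2.INTER_CUBIC))
for p in[(X0,Y0,.114),(X0,Y0,.104),(X0,Y0,.254)]: print((proj("side",p)[0]-[175,110]+.5)*5,(proj("top",p)[0]-[165,140]+.5)*5)
```

```text
[ 0.44335504 -0.0886419   0.19066486] [ 0.06036686 -0.20497782  0.03785151] 0.014948957858182576 21.35
[310.05744398 374.20195975] [527.73447452 363.69438173]
[310.35313658 388.90885869] [527.17057749 365.90107974]
[305.721032   158.52131254] [536.37190444 329.89353092]
```

View pics/h_s.png

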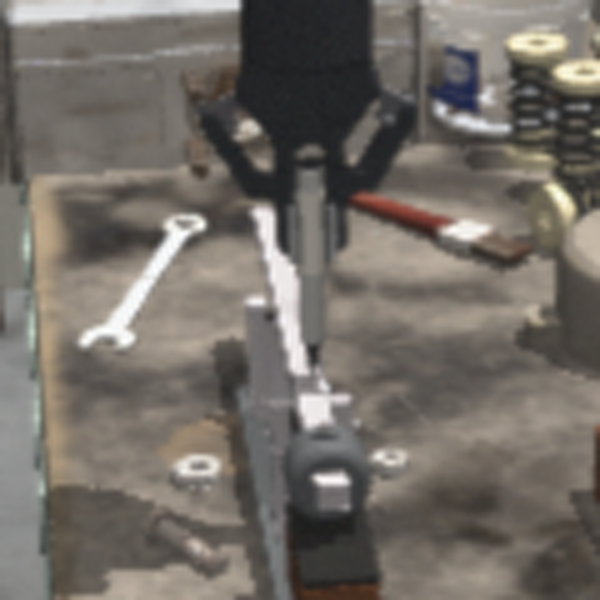

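View pics/h_t.png

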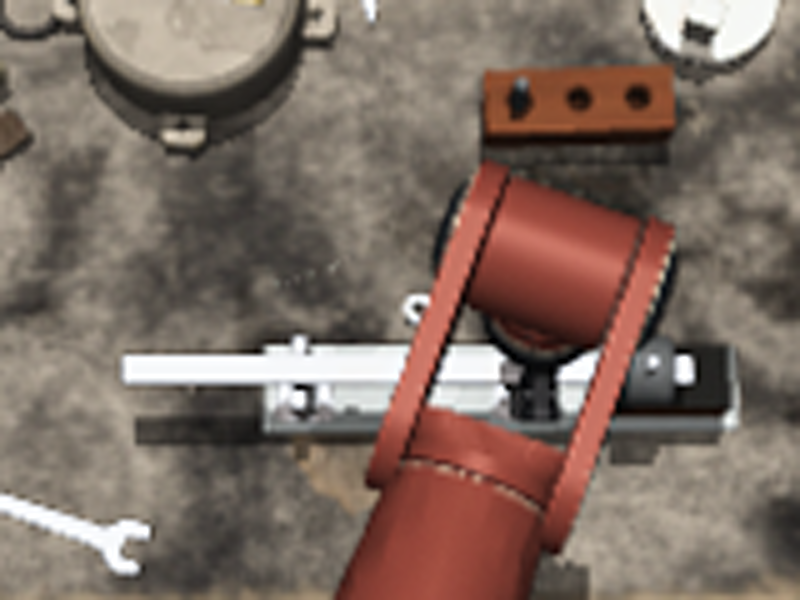

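Run:
```python
from h import *
p=(.652,-.134,.152); print((proj("side",p)[0]-[265,110]+.5)*5, (proj("side",p)[0]-[195,140]+.5)*5)
p=(.652,-.134,.05); print((proj("side",p)[0]-[265,110]+.5)*5)
for u,v in((580,97),(638,97)): print(ray("top",zt(u,v),.05))
for d in (0,.005,.01): print((proj("side",(X0,Y0+d,.254))[0]-[175,110]+.5)*5)
a=cv2.imread("pics/h_s0.png")[130:200,220:260]; cv2.imwrite("pics/h_sz.png",cv2.resize(a,(440,770),interpolation=cv2.INTER_CUBIC))
for p in[(X0,Y0,.114),(X0,Y0,.254)]: print((proj("side",p)[0]-[220,130]+.5)*11)
```

```text
[218.64325961 325.85311349] [568.64325961 175.85311349]
[210.67690584 475.86763701]
[ 0.65191593 -0.13487465  0.05      ]
[ 0.65131222 -0.17789125  0.05      ]
[305.721032   158.52131254]
[304.65075541 155.30762894]
[303.58703883 152.11364288]
[187.12637675 603.24431145]
[177.58627041 128.74688759]
```

View pics/h_sz.png

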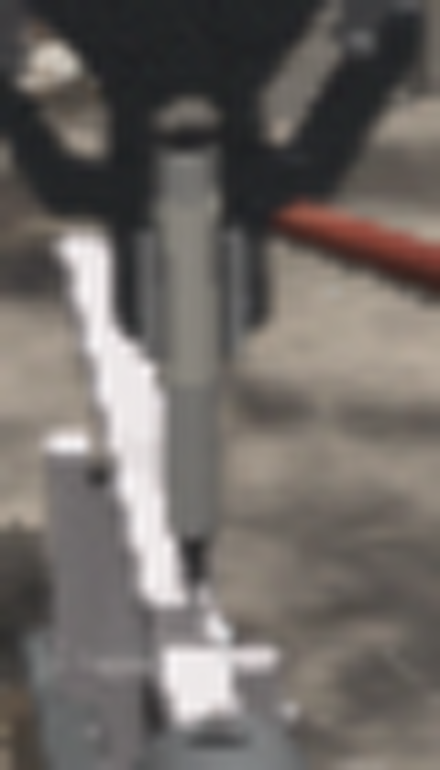

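```bash
cat >> h.py <<'E'
def fmean(n=8):
    F=[]
    for _ in range(n): hold(.03); F.append(observe()['force'])
    return np.mean(F,0),np.std(F,0)
E
python3 - <<'E'
from h import *
np.set_printoptions(precision=3,suppress=True)
print(fmean())
r=move_l((X0,Y0,.183),speed=.03,until_force=1.5); print(r,observe()['tcp_pos'],fmean())
r=move_l((X0,Y0,.173),speed=.01,until_force=1.3); print(r,observe()['tcp_pos'],fmean(10),observe()['time'])
a=grab_frame("side");print(meas(.0356,a))
cv2.imwrite("pics/i_s0.png",a)
a=a[130:200,220:260]; cv2.imwrite("pics/i_sz.png",cv2.resize(a,(440,770),interpolation=cv2.INTER_CUBIC))
E
```

```text
(array([-0.105,  0.189, -0.904]), array([0.501, 0.585, 0.542]))
False [ 0.443 -0.088  0.182] (array([ 0.005,  0.225, -0.491]), array([0.486, 0.262, 0.335]))
True [ 0.443 -0.088  0.177] (array([ 1.013, -0.193,  1.686]), array([0.648, 0.368, 0.508])) 23.325
(np.float64(-0.11613145443370412), np.float64(154.28571428571428))
```

View pics/i_sz.png

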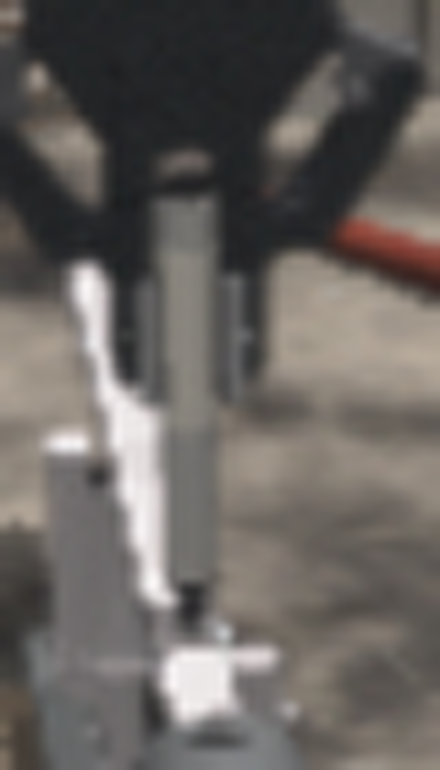

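Run:
```python
from h import *
np.set_printoptions(precision=3,suppress=True)
P=[observe()['tcp_pos']]
print(fmean(20)); P.append(observe()['tcp_pos']); print(P)
a=grab_frame("side"); a=a[165:205,222:262]
a=cv2.resize(a,(800,800),interpolation=cv2.INTER_LANCZOS4)[:600]
a=np.clip((a.astype(float)-20)*1.8,0,255).astype('uint8')
for p in[(X0,Y0,.103),(X0+.0125,Y0,.096),(X0-.0125,Y0,.096)]:
    q=(proj("side",p)[0]-[222,165]+.5)*20; print(q); cv2.circle(a,tuple(int(v) for v in q),3,(0,0,255),-1)
cv2.imwrite("pics/j.png",a)
```

```text
(array([ 1.108, -0.265,  1.447]), array([0.384, 0.612, 0.585]))
[array([ 0.443, -0.088,  0.177]), array([ 0.442, -0.088,  0.177])]
[301.53  461.499]
[384.054 496.299]
[220.454 508.6  ]
```

View pics/j.png

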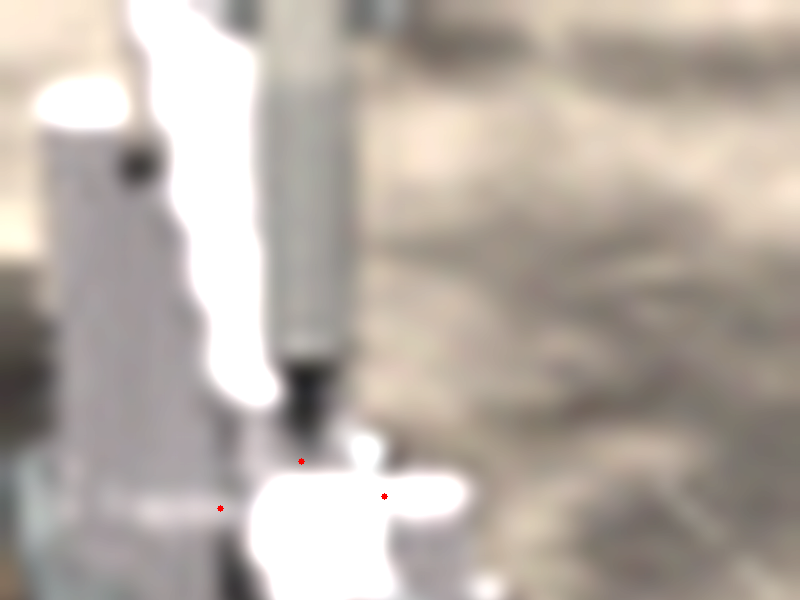

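Run:
```python
from h import *
np.set_printoptions(precision=4,suppress=True)
o=observe()['tcp_pos']; P=np.mean([ (hold(.02),observe()['tcp_pos'])[1] for _ in range(6)],0); print(P)
move_l((P[0],P[1],P[2]-.0005),speed=.005,until_force=2.5)
print(fmean(20),observe()['tcp_pos'])
hold(.3)
a=grab_frame("side")
cv2.imwrite("pics/k.png",cv2.resize(a[135:215,200:280],(560,560),interpolation=cv2.INTER_CUBIC))
# lift, baseline
move_l((P[0],P[1],P[2]+.02),speed=.03)
hold(.1);print('base',fmean(20),observe()['tcp_pos'],observe()['time'])
move_l((P[0],P[1],.215),speed=.1)
a=grab_frame("side");cv2.imwrite("pics/l0.png",a);print(meas(.0356,a))
cv2.imwrite("pics/l.png",cv2.resize(a[135:215,200:280],(560,560),interpolation=cv2.INTER_CUBIC))
```

```text
[ 0.4425 -0.0883  0.1767]
(array([ 1.2508, -0.268 ,  2.0804]), array([0.3833, 0.4697, 0.5115])) [ 0.4425 -0.0883  0.1762]
base (array([-0.069 , -0.4025, -0.5119]), array([0.5471, 0.5233, 0.5954])) [ 0.4425 -0.0883  0.1967] 27.0583
(np.float64(0.9998094447111804), np.float64(150.8268156424581))
```

View pics/k.png

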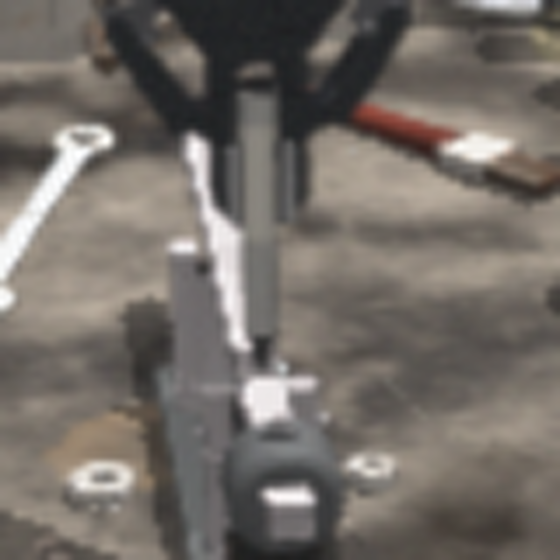

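View pics/l.png

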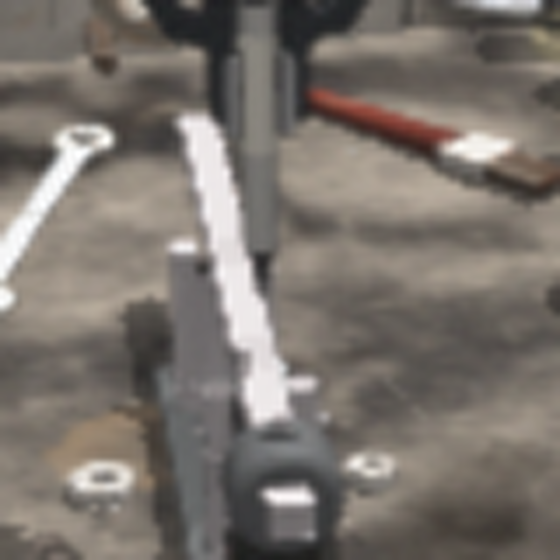

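Run:
```python
from h import *
np.set_printoptions(precision=4,suppress=True)
y=-.0903
move_l((.4425,y,.185),speed=.08); hold(.1)
move_l((.4425,y,.1772),speed=.012,until_force=3.5)
print(fmean(20),observe()['tcp_pos'])
a=grab_frame("side")
cv2.imwrite("pics/n.png",cv2.resize(a[135:215,200:280],(560,560),interpolation=cv2.INTER_CUBIC))
move_l((.4425,y,.2),speed=.05)
move_l((.4425,y,.225),speed=.1)
hold(.2)
a=grab_frame("side");cv2.imwrite("pics/o0.png",a);print(meas(.0356,a),observe()['time'])
cv2.imwrite("pics/o.png",cv2.resize(a[135:215,200:280],(560,560),interpolation=cv2.INTER_CUBIC))
```

```text
(array([ 0.2633, -0.0172,  1.2803]), array([0.5164, 0.4262, 0.4691])) [ 0.4426 -0.0903  0.1773]
(np.float64(1.0262727553590911), np.float64(150.74479166666666)) 30.8417
```

View pics/n.png

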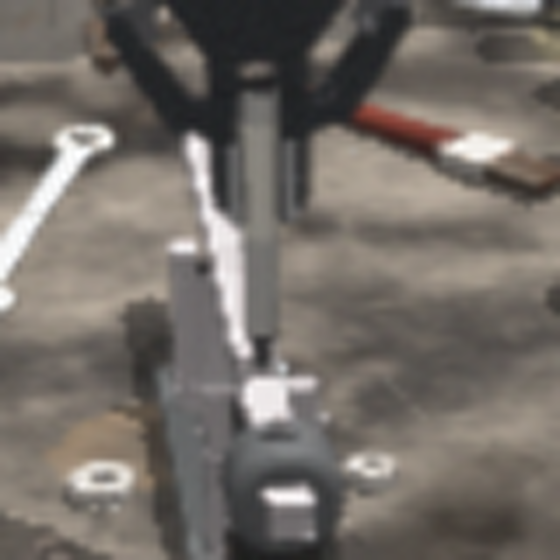

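View pics/o.png

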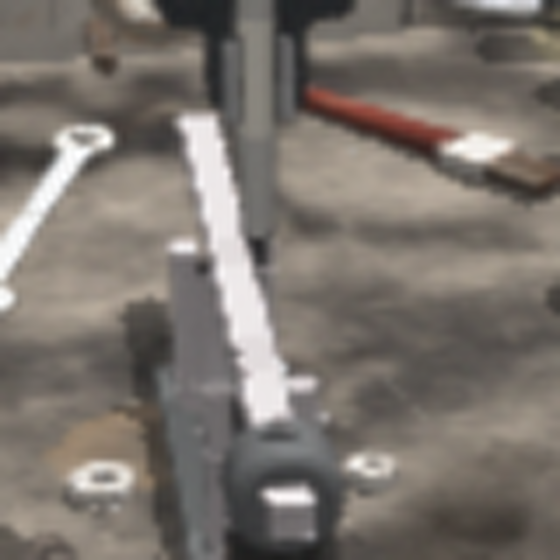

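Run:
```python
from h import *
np.set_printoptions(precision=4,suppress=True)
M=(.652,-.134)
move_l((*M,.225),speed=.2)
move_l((*M,.150),speed=.12); hold(.2); f0=fmean(6)[0]
r=move_l((*M,.0885),speed=.06,until_force=6)
o=observe();print(r,o['tcp_pos'],fmean(10)[0]-f0,o['time'])
a=grab_frame("side");cv2.imwrite("pics/r_s.png",cv2.resize(a[110:230,265:385],(600,600),interpolation=cv2.INTER_CUBIC))
```

```text
False [ 0.652  -0.134   0.0889] [-1.4879  0.2623  0.5736] 34.4083
```

View pics/r_s.png

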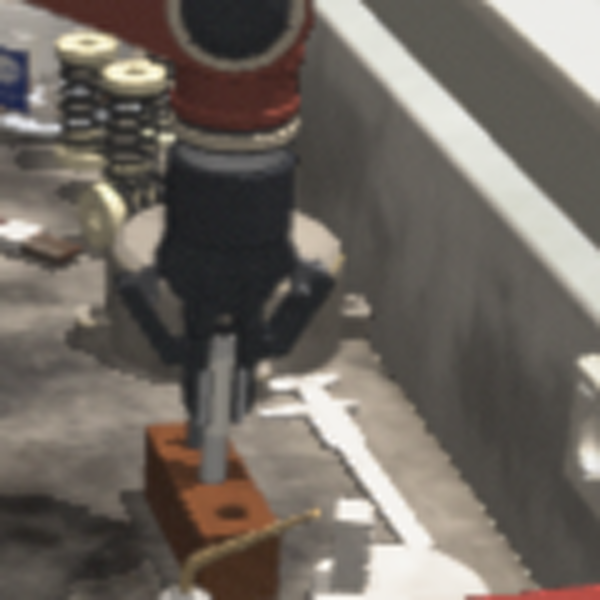

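Marker is in its hole at the same place as at the grasp. Release (partial opening) and retreat straight up.

Run:
```python
from h import *
M=(.652,-.134)
command_gripper(.05); hold(.2)
move_l((*M,.25),speed=.12)
reach((.60,.25,.35),RP); hold(.5)
a=grab_frame("side");b=grab_frame("top");print(meas(.0356,a),observe()['time'])
cv2.imwrite("pics/z_s.png",cv2.resize(a[120:240,195:355],(800,600),interpolation=cv2.INTER_CUBIC));cv2.imwrite("pics/z_t.png",cv2.resize(b[140:260,165:325],(800,600),interpolation=cv2.INTER_CUBIC))
```

```text
(np.float64(0.937847815175106), np.float64(151.0188679245283)) 39.0083
```

View pics/z_s.png

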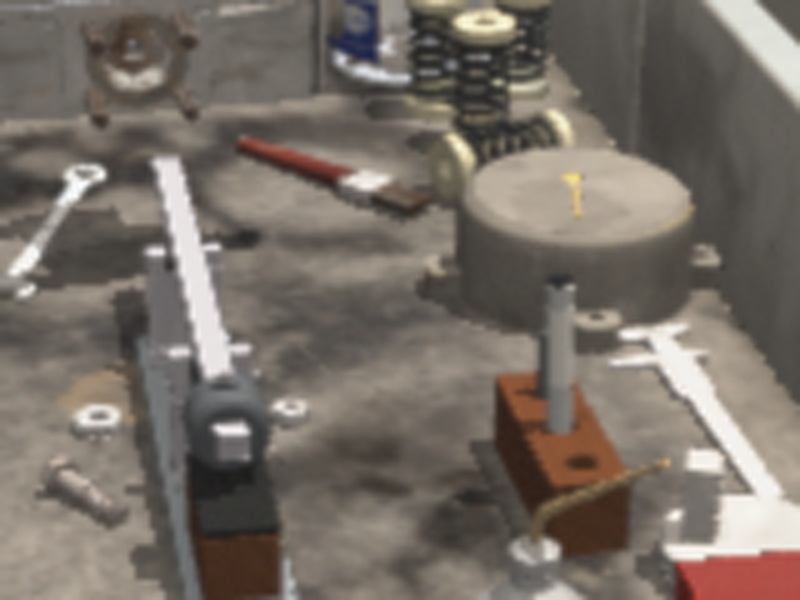

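View pics/z_t.png

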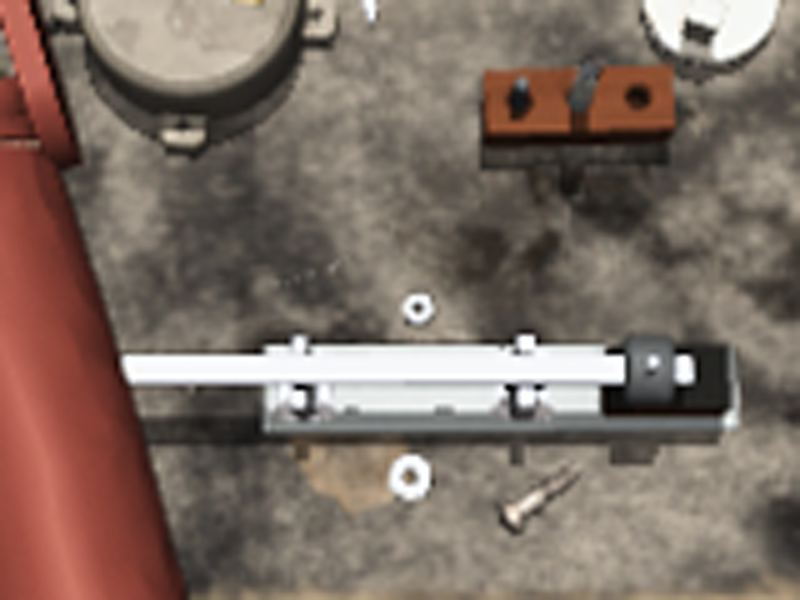

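Run:
```python
from workcell import *
print(sign_off(), observe()['time'])
```

```text
the job is handed in; nothing more can be done
the job is handed in; nothing more can be done
```

The lever is balanced on the middle fork, its balance point has been pressed with the marker, and the marker is back in its hole. I handed the job in at about 39 s on the robot's clock (limit 72 s).

- **Sliding:** I pushed the lever's tail end in steps, letting go and looking after each one. It tipped level after somewhere between 27 and 34 mm of travel. I then pushed it a further 1.6 mm (35.6 mm in all) to bring it nearer the middle of its balance range.
- **Marking:** I pressed the nib over the middle fork at about 2.0 to 2.6 N above the no-contact reading. To allow for a possible offset along the bar, I pressed again 2 mm further towards the weight at about 1.8 N.
- **Last checks:** The side camera shows the lever level: its tail has risen 94–103 % of the way from its starting tilt to level (about 0.15° off at most). The marker stands upright in the middle hole, the gripper is clear, and the bystanders look unmoved.

**Not confirmed:**
- **Paint spot:** It is too small to see in the pictures. That the mark is within 6 mm of the fork's middle rests on the arm's position, the image measurements and the contact force.
- **Nib travel:** The force readings suggested 3 to 4 mm, but the height readings only about 2 to 3 mm on the first press, and just under 2 mm on the second. All are above the 1.5 mm needed.
- **Level while pressed:** The gripper hid the tail from the camera during the presses, so I judged it from the weight end, which did not move.

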